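Index the tube rack by one tube with the hand wheel

ROBOT

A 6-joint arm with a two-finger parallel gripper is mounted at the origin on a cart in front of the work surface, level with it; the furniture and walls round the work are solid. World frame = base frame: x ahead of the robot, y to its left, z up, the work surface at z = 0. Lengths are in m, angles in rad, forces in N, time in s.
With the tool pointing down it reaches from about 0.275 to 0.75 m from the base axis. Payload 10.2 kg.
Tool frame: the origin (TCP) lies midway between the tips of the shut fingers; the grasp point (between the pads) lies 19 mm behind it; x points along the fingers, z is the direction in which the jaws open and shut, and the axes are right-handed (so a half turn about x gives the same grasp; the last joint's range is limited). The gripper opens to 85 mm and grips with 20 to 120 N. Pads are 22 mm wide; open, the fingers measure 114 mm over their backs; the gripper's body (76 mm by 85 mm) begins 54 mm behind the grasp point. The pads swing forward as they close: fully open they stand 13 mm farther back than shut.
Start: joints at [1.066, 0.313, 1.498, -0, 1.331, -0.223], TCP at [0.146, 0.504, 0.231] pointing down, gripper open.
Joint ranges: [-2.94, 2.94], [-0.97, 2.17], [0.19, 2.56], [-1.23, 4.37], [0.02, 3.11], [-2.88, 2.88]. Speed limits (rad/s): [2.39, 2.39, 3.01, 3.14, 3.14, 3.14].

INTERFACE

Orientations are given as a rotation vector (axis times angle).
In Python, from workcell import arm, fingers, ik, sensors, imaging, workorder, finder gives the robot as it stands. Calls block until the motion is done:
- arm.move_pose(position, orientation): joint-space move of the TCP to a pose.
- arm.move_l(position, velocity=0.15, ori=None, f_stop=None): straight line of the TCP; ori=None keeps the orientation; velocity is the mean speed in m/s. With f_stop (N) it stops when the force on the tool has changed by that much, and returns True; else False.
- arm.goto_joints(angles): joint-space move.
- fingers.open_gripper() and fingers.grab(newtons=None): open the fingers fully, or close them until they stop; newtons is the grip in N (None keeps the last).
- arm.hold(seconds).
- ik(position, orientation): joint angles nearest the present ones, or None.
- sensors.sense(): the state.
- imaging.grab_frame(name): name is "scene" or "top" or "wrist"; returns (picture, depth): 384x512x3 uint8, red, green, blue; 384x512 float32, m along the optical axis (not along the pixel's ray), 0 where there is no reading.
- imaging.calibration(name): a dict with "K" (3x3 intrinsics, pixels), "dist_coeffs" ([k1, k2, p1, p2, k3] as OpenCV has them; the pictures are not rectified), "R" (3x3) and "t" (3): a world point X has camera coordinates R X + t. Camera axes: x right, y down, z forward; pixel columns grow to the right and rows downward; lengths in m; the calibration is good to about 2 mm. A picture is of the moment at which its call begins: read the wrist's pose just before it. calibration takes no time and is no camera call; for the wrist camera it gives the pose at the moment of the call.
A pose or a line that the arm cannot do raises arm.MotionError and nothing moves.
- workorder.sign_off(): hands the job in, once; it reports no verdict.
Trained networks look in the newest picture that a camera, given by its name, has taken for a name from the list of things; names that differ only in an ending like _2 or _b are one class to them, and where a whole thing is asked for, a point or a joint stands for the part that bears it (a point fixed in the world has none). Each returns a list of dicts, best first, with "p" (0 to 1); they miss things now and then, are a little off and sometimes report something else, mostly with a low value. They report only what shows in the picture. A call takes as long as a camera call.
- finder.spot_in(label, camera): "point" ([x, y, z] in m, in world coordinates, good to about 4 mm: the middle of the surface that is visible of it).
- finder.spot_point(label, camera): "point" ([x, y, z] in m, in world coordinates, good to about 4 mm: a listed point, or the origin of a listed thing).
The state is a dict: "time": time; "q": joint angles; "qd": joint speeds; "tau": joint torques, N m; "ee_pos": TCP position; "ee_rot": TCP orientation; "wrist_force": force on the tool from outside, world axes, zero at the start; "moment": the same for the moment, N m; "gripper_width": finger opening in m.
Only numpy, scipy, OpenCV 4.12 (cv2) and the standard library are available. Lean on these libraries where they do the work, as an engineer would, in place of code of your own. Each camera call takes 0.05 s, during which the arm holds its last target. There are 200 camera calls.

TASK

Bring the next tube under the blue reader head: push the red handle of the hand wheel round with your fingertips, clockwise seen from above (as the white arrow shows), through exactly one full turn, so that it stops beside the red pointer where it started. Push gently without clamping the handle hard, do not set off the wrong way or run well past the pointer, and leave the loose things around it where they are. Then take the hand clear of the wheel.

Things in the scene. Friction and masses are not known exactly. Their poses are not given: they have to be found in the camera images.
- indexer: tube rack indexer, fixed: white gearbox block (90 mm square, top at 77 mm) under a level hand wheel; behind it a rail with a blue tube rack under a reader head. Origin on the bench under the wheel's axis; x from wheel to rail, y left, z up. Rail at x = 180 mm, y = -160 to 160 mm; tubes reach 125 mm high, the head, its arm and post 163 mm (x = 147 to 251 mm, y = -15 to 15 mm)
- wheel_centre (a point): centre of the hand wheel, on its upright axis, 107 mm above the bench, in the plane of the rim. Rim: radius 62 mm, bar 14 mm thick (top at 114 mm), three spokes, hub 32 mm across (top at 117 mm)
- handle (a point): middle of the red upright handle, which stands on the rim 62 mm from the axis and turns with the wheel. The handle is a post 20 mm across, from 119 to 169 mm above the bench, round top; this point is 139 mm above the bench. It does not spin on its own
- zero_pointer (a point): tip of the red pointer, a fixed post in front of the rim, 84 mm from the wheel's axis towards -x of the indexer; its top is 95 mm above the bench, below the rim's top. At the start the handle is beside it
- handwheel (a joint): turn of the hand wheel in rad: 0 at the start (handle at the pointer), grows clockwise seen from above; one full turn is 6.283. It turns with steady friction of about 0.12 N m (2 N at the handle), stays where it is left, and has stops at -2 and 9 rad
- carriage (a joint): travel of the rack carriage along the rail in m, towards -y of the indexer, driven by the wheel: 0.033 m (one tube pitch) for one turn; 0 at the start
- white_bottle: loose white bottle with black cap, 48 mm across, 92 mm high, standing left of the wheel; origin at the centre of its underside
- beaker: loose clear beaker, 55 mm across, 68 mm high, standing right of the wheel; origin at the centre of its underside
- tip_box: loose clear-lidded pipette tip box, 72 x 122 x 64 mm, right of the wheel; origin at the centre of its underside
- petri_dish: loose petri dish, 62 mm across, 13 mm high, left of the wheel; origin at the centre of its underside
- amber_bottle: loose amber bottle with black cap, 54 mm across, 108 mm high, to the left; origin at the centre of its underside

How it is judged:
By the outcome, as a careful person would: the job done as asked, in the order asked, and still so for the second after the job is handed in, with the robot touching nothing.
It also fails if it takes over 56 s, if anything falls off the work surface, if the arm or the gripper's body presses on something with over 40 N, if the wrist force passes 120 N, or if a joint passes its speed limit or range.

## Working session

There is one attempt and no reset: what is moved stays moved. The work goes in short steps, each a Python script; the robot and the scene stay as the last script left them, time stands still between calls to the robot, and variables do not carry over. Pictures are saved under pics/ and viewed, about 8 in all and at most 12, crops included, and the job is handed in when it is done.

```bash
mkdir -p pics; ls
python3 - <<'E'
from workcell import arm, fingers, ik, sensors, imaging, workorder, finder
import cv2,numpy as np
s=sensors.sense();print(s['time'],s['ee_pos'],s['ee_rot'],s['gripper_width'])
ims=[]
for c in('scene','top'):
    p,d=imaging.grab_frame(c);ims.append(p)
    cal=imaging.calibration(c);print(c,np.round(-cal['R'].T@cal['t'],3))
    for l in('wheel_centre','handle','zero_pointer','indexer','white_bottle','beaker','tip_box','petri_dish','amber_bottle'):
        print(l,[(np.round(r['point'],4).tolist(),round(r['p'],2)) for r in finder.spot_point(l,c)[:2]])
    cv2.imwrite(f'pics/{c}.png',p[:,:,::-1])
print(sensors.sense()['time'])
E
```

```text
pics
0.0 [0.14588106 0.50404342 0.23071273] [-0.99978405  1.33067768  0.99886085] 0.08528221702115375
scene [ 0.056 -0.331  0.646]
wheel_centre [([0.5013, 0.0176, 0.1082], 0.83)]
handle [([0.4753, 0.1807, 0.0009], 0.28)]
zero_pointer [([0.4199, 0.0159, 0.0983], 0.82)]
indexer [([0.5014, 0.0168, -0.0032], 0.67)]
white_bottle [([0.4752, 0.1803, -0.0011], 0.93)]
beaker [([0.4623, -0.1241, -0.0011], 0.59), ([0.5739, 0.1427, -0.001], 0.2)]
tip_box [([0.5728, -0.1785, -0.001], 0.66)]
petri_dish []
amber_bottle [([0.5779, 0.2262, -0.0012], 0.59)]
top [0.402 0.034 1.305]
wheel_centre [([0.5101, 0.0209, 0.1057], 0.71)]
handle [([0.4446, 0.0184, 0.1409], 0.72)]
zero_pointer [([0.4226, 0.0136, 0.0924], 0.67)]
indexer [([0.5006, 0.0166, 0.0029], 0.65), ([0.4228, 0.0107, 0.0943], 0.5)]
white_bottle [([0.4736, 0.1805, 0.0015], 0.65)]
beaker [([0.4653, -0.1288, -0.0025], 0.81)]
tip_box [([0.5738, -0.183, 0.0021], 0.88)]
petri_dish [([0.5739, 0.1421, -0.0017], 0.61)]
amber_bottle [([0.5841, 0.2297, -0.0001], 0.76)]
1.0
```

View pics/scene.png

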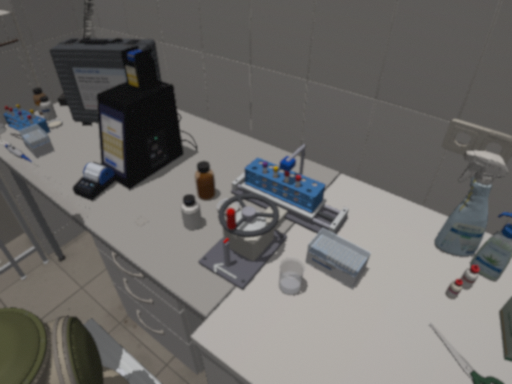

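View pics/top.png

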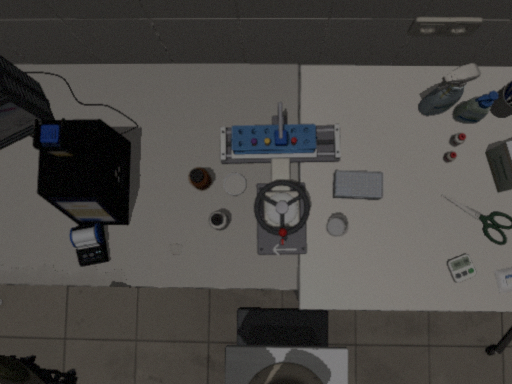

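The scene view shows the wheel at about (248,215) px with the red handle at (231,217). The top view shows the wheel at (282,207) and the handle at (283,233), in front by the pointer and arrow. Nothing stands within the wheel's circle. Next I'll refine the geometry and check the joint range over a full turn.

```bash
cat > h.py <<'E'
from workcell import arm, fingers, ik, sensors, imaging, workorder, finder
import cv2,numpy as np
from scipy.spatial.transform import Rotation as Rn
from scipy.optimize import least_squares
def cloud(c):
    cal=imaging.calibration(c); p,d=imaging.grab_frame(c)
    v,u=np.mgrid[:384,:512]
    n=cv2.undistortPoints(np.stack([u,v],-1).reshape(-1,1,2).astype(float),np.array(cal['K']),np.array(cal['dist_coeffs'])).reshape(384,512,2)
    X=np.dstack([n,np.ones((384,512))])*d[...,None]
    return p,(X-np.array(cal['t']))@np.array(cal['R']),d>0
def circ(P,r=None):
    f=lambda a:np.hypot(P[:,0]-a[0],P[:,1]-a[1])-(a[2] if r is None else r)
    return least_squares(f,[.503,.017,.062],loss='soft_l1',f_scale=.002).x
def red(p):
    q=p.astype(int);return (q[...,0]>90)&(q[...,0]>2*q[...,1])&(q[...,0]>2*q[...,2])
def rot(n):  # tool down, y_tool along n (unit xy)
    x=np.array([0,0,-1.]);y=np.array([n[0],n[1],0]);return Rn.from_matrix(np.c_[x,y,np.cross(x,y)]).as_rotvec()
E
python3 - <<'E'
from h import *
for c in('top','scene'):
    p,W,ok=cloud(c)
    r=np.hypot(W[...,0]-.503,W[...,1]-.017)
    m=ok&(abs(W[...,2]-.112)<.006)&(r>.05)&(r<.075)&~red(p)
    print(c,'rim',m.sum(),np.round(circ(W[m]),4),W[m][:,2].mean().round(4))
    h=ok&red(p)&(r<.1)&(W[...,2]>.118);print('handle',h.sum(),W[h].mean(0).round(4),W[h].max(0).round(4),W[h].min(0).round(4))
    h=ok&red(p)&(r<.1)&(W[...,2]<.105)&(W[...,2]>.06);print('pointer',h.sum(),W[h].mean(0).round(4) if h.any() else '')
    if c=='top':
        b=(W[...,2]>.03)&(W[...,0]>.62)&(W[...,0]<.75)&(abs(W[...,1])<.2)&(p[...,2]>1.6*p[...,0].astype(float))
        print('rack axis',b.sum(),cv2.fitLine(W[b][:,:2].astype(np.float32),cv2.DIST_HUBER,0,.01,.01).ravel())
C=np.array([.503,.017])
for k in range(4):
    o=[]
    for a in range(0,361,30):
        f=np.radians(a);t=np.array([np.sin(f),np.cos(f)]);H=C+.062*np.array([-np.cos(f),np.sin(f)]);P=H-.021*t
        g=f+k*np.pi/2
        q=ik([*P,.126],rot([np.sin(g),np.cos(g)]));o.append('-' if q is None else f'{q[0]:.1f}/{q[5]:.2f}')
    print(k,o)
E
```

```text
top rim 837 [0.5061 0.0169 0.0615] 0.1118
handle 12 [0.4432 0.0157 0.1674] [0.4458 0.0189 0.1694] [0.4388 0.0118 0.1634]
pointer 6 [0.4244 0.0147 0.0939]
rack axis 2117 [ 0.00894995 -0.99995995  0.67874813  0.01749892]
scene rim 854 [0.4992 0.0145 0.0617] 0.1118
handle 48 [0.4369 0.011  0.1651] [0.4447 0.0179 0.1701] [0.4313 0.0045 0.1585]
pointer 15 [0.4207 0.0137 0.0943]
0 ['-0.3/-0.28', '-0.2/0.32', '-0.1/0.92', '-0.1/1.49', '-0.1/2.03', '-0.1/2.53', '-', '-0.2/-2.82', '-0.3/-2.35', '-0.3/-1.88', '-0.3/-1.38', '-0.3/-0.85', '-0.3/-0.28']
1 ['-0.3/1.29', '-0.2/1.89', '-0.1/2.49', '-', '-0.1/-2.69', '-0.1/-2.19', '-0.1/-1.71', '-0.2/-1.25', '-0.3/-0.78', '-0.3/-0.31', '-0.3/0.19', '-0.3/0.72', '-0.3/1.29']
2 ['-0.3/2.87', '-0.2/-2.82', '-0.1/-2.22', '-0.1/-1.65', '-0.1/-1.12', '-0.1/-0.62', '-0.1/-0.14', '-0.2/0.32', '-0.3/0.79', '-0.3/1.26', '-0.3/1.76', '-0.3/2.29', '-0.3/2.87']
3 ['-0.3/-1.85', '-0.2/-1.25', '-0.1/-0.65', '-0.1/-0.08', '-0.1/0.46', '-0.1/0.95', '-0.1/1.43', '-0.2/1.90', '-0.3/2.36', '-0.3/2.83', '-', '-0.3/-2.42', '-0.3/-1.85']
```

Run:
```python
from h import *
fingers.grab(20)
g=.6;n=-np.array([np.sin(g),np.cos(g)])
arm.move_pose([.43,0,.32],rot(n))
s=sensors.sense();print(s['time'],s['q'].round(2) if hasattr(s['q'],'round') else s['q'],s['gripper_width'],s['wrist_force'])
cal=imaging.calibration('wrist');print(-cal['R'].T@cal['t'])
p,W,ok=cloud('wrist')
cv2.imwrite('pics/w1.png',p[:,:,::-1])
r=np.hypot(W[...,0]-.503,W[...,1]-.017)
m=ok&(abs(W[...,2]-.112)<.006)&(r>.045)&(r<.08)&~red(p)
print('rim',m.sum(),np.round(circ(W[m]),4),W[m][:,2].mean().round(4))
h=ok&red(p)&(r<.1)&(W[...,2]>.122)&(W[...,2]<.16);print('handle',h.sum(),circ(W[h],.010) if h.sum()>20 else '')
h=ok&red(p)&(r<.1)&(W[...,2]<.105)&(W[...,2]>.06);print('pointer',h.sum(),W[h].mean(0).round(4) if h.any() else '')
for l in('wheel_centre','handle','zero_pointer'):print(l,[(np.round(r['point'],4).tolist(),round(r['p'],2)) for r in finder.spot_point(l,'wrist')[:2]])
```

```text
4.0833 [-0.27  0.05  1.59  0.    1.51 -2.81] -0.0006145468025346884 [ 0.49860865 -0.1053155  -0.71813879]
[ 0.38235271 -0.07014798  0.46144137]
rim 2994 [0.502  0.0154 0.0607] 0.1112
handle 0 
pointer 41 [0.4213 0.0143 0.0935]
wheel_centre [([0.5022, 0.0164, 0.1121], 0.86)]
handle [([0.4434, 0.0199, 0.1396], 0.85)]
zero_pointer [([0.4222, 0.0137, 0.0959], 0.87)]
```

View pics/w1.png

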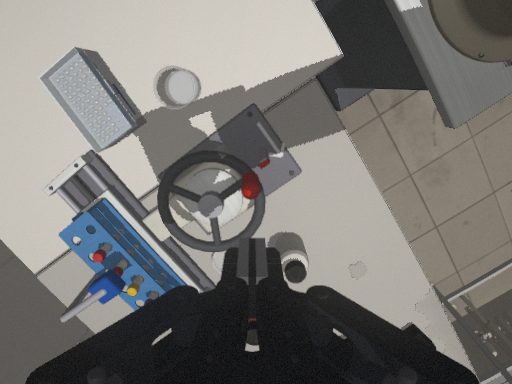

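The wrist view shows the shut fingers at (252,260), the wheel hub at (211,202) and the handle at (250,185). The centre estimates agree at about (0.5025, 0.016). Next I'll go down beside the handle and feel for contact.

```bash
cat >> h.py <<'E'
C=np.array([.5025,.0158]);YAW=np.radians(.9);Z=.126
def fp(phi,off=.021,g=None):
    "finger centre and orientation pushing handle at turn phi"
    if g is None: g=phi+.6-.8*np.clip(phi/(2*np.pi),0,1)
    c,s=np.cos(YAW),np.sin(YAW);R=np.array([[c,-s],[s,c]])
    n=np.array([np.sin(g),np.cos(g)])
    P=C+R@(.062*np.array([-np.cos(phi),np.sin(phi)])-off*n)
    return P,rot(-(R@n))
E
python3 - <<'E'
from h import *
P,o=fp(0,.037)
arm.move_pose([*P,.22],o);arm.move_l([*P,Z],.1)
F=[sensors.sense()['wrist_force']]
for _ in range(3): arm.hold(.1);F.append(sensors.sense()['wrist_force'])
print(np.round(F,2))
P,o=fp(0,.016)
print(arm.move_l([*P,Z],.02,f_stop=1.2))
s=sensors.sense();C0,_=fp(0,0);d=np.array(s['ee_pos'])[:2]-C0
print(s['time'],s['ee_pos'],s['wrist_force'],'offset',np.linalg.norm(d),s['q'][5])
p,_=imaging.grab_frame('wrist');cv2.imwrite('pics/w2.png',p[:,:,::-1])
E
```

```text
[[-0.3  -0.11 -0.05]
 [ 0.63 -0.74  0.28]
 [ 0.06 -0.13  0.55]
 [-0.41  0.24  0.46]]
True
7.0 [ 0.42961852 -0.0009505   0.12565017] [-0.57251824  0.18076254  0.06366678] offset 0.019169661645448092 -2.8339166156653697
```

View pics/w2.png

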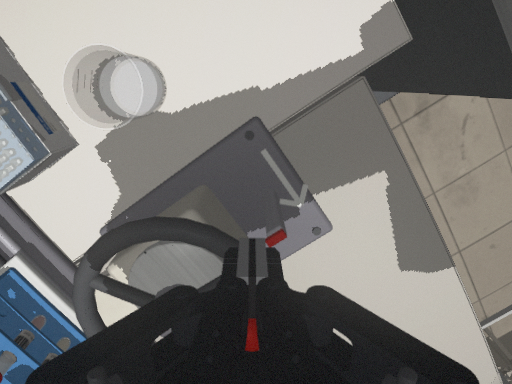

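The fingertips at (252,255) are next to the handle, which they hide, and the pointer shows at (277,238). Force noise is about 0.5 N. I'll sweep now with a force guard.

```bash
cat >> h.py <<'E'
def sweep(a,b,step=.2,v=.045,off=.021):
    for f in np.linspace(a,b,max(1,int(np.ceil(abs(b-a)/step)))+1)[1:]:
        P,o=fp(f,off)
        hit=arm.move_l([*P,Z],v,ori=o,f_stop=12)
        s=sensors.sense();print(round(f,2),round(s['time'],2),np.round(s['wrist_force'],1),round(s['q'][5],2),'HIT' if hit else '')
        if hit:return False
    return True
E
python3 - <<'E'
from h import *
if sweep(0,1.0):
    p,W,ok=cloud('top')
    print([(np.round(r['point'],4).tolist(),round(r['p'],2)) for r in finder.spot_point('handle','top')[:2]])
    h=ok&red(p)&(W[...,2]>.118)&(W[...,2]<.175)&(W[...,0]<.6);print(h.sum(),W[h].mean(0))
    print(fp(1.0,0)[0]); cv2.imwrite('pics/t2.png',cv2.resize(p[120:280,200:360,::-1],None,fx=4,fy=4))
E
```

```text
0.2 7.5 [-0.1 -0.   0.4] -2.63 
0.4 7.97 [ 0.3  0.6 -1. ] -2.42 
0.6 8.45 [-0.2  0.5 -0.5] -2.21 
0.8 8.93 [-0.2  0.7 -0.3] -2.01 
1.0 9.4 [-1.5  1.   0.1] -1.8 
[]
0 [nan nan nan]
[0.46818592 0.06743859]<stdin>:5: RuntimeWarning: Mean of empty slice.
  ret = um.true_divide(
```

Run:
```python
from h import *
p,_=imaging.grab_frame('scene');q,_=imaging.grab_frame('wrist')
cv2.imwrite('pics/s3.png',np.hstack([cv2.resize(p[140:300,150:350],(480,384)),q[:,150:470]])[:,:,::-1])
```

```text
(no output)
```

View pics/s3.png

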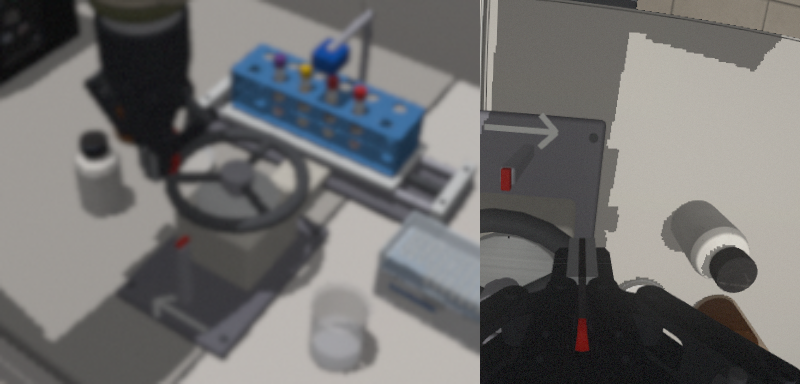

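In the left crop the handle, at (177,160), is turning ahead of the fingertips, and the pointer at (182,242) is free. I'll continue to just short of the full turn.

Run:
```python
from h import *
ok=sweep(1.0,5.95)
p,_=imaging.grab_frame('scene');q,_=imaging.grab_frame('wrist')
for c in('scene','wrist'):print([(np.round(r['point'],4).tolist(),round(r['p'],2)) for r in finder.spot_point('handle',c)[:2]])
print(fp(5.95,0)[0])
cv2.imwrite('pics/s4.png',np.hstack([cv2.resize(p[140:300,150:350],(480,384)),q[:,150:470]])[:,:,::-1])
```

```text
1.2 10.07 [-0.4  0.2 -0.4] -1.61 
1.4 10.53 [ 0.7  0.8 -0.5] -1.42 
1.59 11.0 [ 0.2 -1.1  0.9] -1.23 
1.79 11.46 [-0.1 -0.3 -0.3] -1.05 
1.99 11.92 [ 0.2  0.6 -1.3] -0.88 
2.19 12.38 [ 0.4 -0.7 -0. ] -0.71 
2.39 12.83 [-0.1 -0.6 -0.3] -0.55 
2.58 13.29 [0.5 0.3 0. ] -0.39 
2.78 13.74 [-0.5 -0.4  0.1] -0.23 
2.98 14.19 [-0.3  0.4 -0.8] -0.08 
3.18 14.64 [ 0.  -0.  -0.6] 0.07 
3.38 15.09 [ 0.2 -0.1 -0.2] 0.22 
3.57 15.54 [-0.2 -0.1  0. ] 0.37 
3.77 15.98 [-0.3  0.1 -0.3] 0.52 
3.97 16.43 [0.4 0.7 0.5] 0.67 
4.17 16.87 [-0.3  0.8 -0.7] 0.82 
4.37 17.31 [0.7 0.6 0.6] 0.97 
4.56 17.74 [ 0.1 -0.4  0.2] 1.12 
4.76 18.18 [ 0.3 -0.3  0.1] 1.28 
4.96 18.61 [-0.6 -0.6  0.2] 1.44 
5.16 19.04 [0.1 0.2 1.2] 1.61 
5.36 19.47 [ 0.7 -0.3 -0.2] 1.78 
5.55 19.89 [-0.2 -0.1  0.3] 1.95 
5.75 20.32 [ 0. -1.  0.] 2.13 
5.95 20.74 [ 0.9  0.4 -0.6] 2.32 
[([0.4484, -0.007, 0.1394], 0.62)]
[]
[ 0.4442354  -0.00539519]
```

View pics/s4.png

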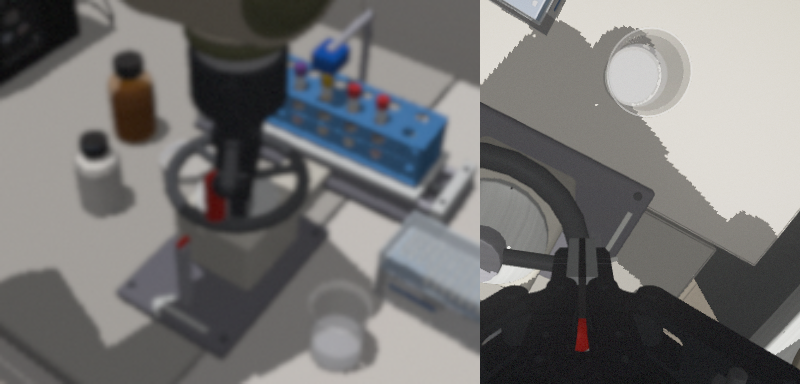

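The handle, at (215,195) in the left crop, is held by the fingertips just short of the pointer, where predicted. I'll go on to slightly under a full turn, back off, and compare with the starting picture.

```bash
cat >> h.py <<'E'
def back(phi):
    P,o=fp(phi,.036);arm.move_l([*P,Z],.06);arm.move_l([*P,.2],.12)
    arm.move_pose([.38,-.13,.33],o)
def check():
    ref={c:cv2.imread(f'pics/{c}.png')[:,:,::-1] for c in('scene','top')}
    for c,(r0,r1,c0,c1) in {'scene':(195,235,205,290),'top':(180,240,250,315)}.items():
        p,_=imaging.grab_frame(c);cv2.imwrite(f'pics/{c}_now.png',p[:,:,::-1])
        for i in(ref[c],p):
            m=red(i);m[:r0]=0;m[r1:]=0;m[:,:c0]=0;m[:,c1:]=0
            n,l,st,ce=cv2.connectedComponentsWithStats(m.astype(np.uint8));k=1+np.argmax(st[1:,4]) if n>1 else 0
            print(c,st[k],ce[k].round(2))
        print([(np.round(r['point'],4).tolist(),round(r['p'],2)) for r in finder.spot_point('handle',c)[:1]])
E
python3 - <<'E'
from h import *
sweep(5.95,6.21,.13,.03)
back(6.21)
check();print(sensors.sense()['time'],fp(0,0)[0])
E
```

```text
6.08 21.36 [ 0.9 -0.4 -0.7] 2.45 
6.21 21.77 [-0.  -0.1 -0.3] 2.57 
scene [227 209   8   7  48] [230.15 212.  ]
scene [229 209   7  15  59] [231.64 214.24]
[([0.4425, 0.0112, 0.1382], 0.61)]
top [281 231   3   4  10] [282.  232.2]
top [282 230   5   5  21] [284. 232.]
[([0.4452, 0.0114, 0.1409], 0.72)]
23.9 [0.44050765 0.01482615]
```

Run:
```python
import cv2,numpy as np
out=[]
for c,(y0,y1,x0,x1) in {'scene':(204,232,222,242),'top':(224,240,275,292)}.items():
    a=cv2.imread(f'pics/{c}.png');b=cv2.imread(f'pics/{c}_now.png')
    f=lambda i:(i[...,2].astype(np.float32)-i[...,1])/(i.sum(2)+30.)
    A,B=[cv2.resize(f(i),None,fx=8,fy=8,interpolation=cv2.INTER_CUBIC) for i in(a,b)]
    t=A[8*y0:8*y1,8*x0:8*x1];S=B[8*(y0-5):8*(y1+5),8*(x0-6):8*(x1+6)]
    _,v,_,l=cv2.minMaxLoc(cv2.matchTemplate(S,t,cv2.TM_CCOEFF_NORMED));print(c,'shift px',l[0]/8-6,l[1]/8-5,v)
    for i in(a,b):out.append(cv2.resize(i[y0-15:y0+35,x0-20:x0+45],(390,300),interpolation=cv2.INTER_CUBIC))
cv2.imwrite('pics/cmp.png',np.vstack([np.hstack(out[:2]),np.hstack(out[2:])]))
```

```text
Traceback (most recent call last):
cv2.error: OpenCV(4.12.0) /io/opencv/modules/imgproc/src/templmatch.cpp:1168: error: (-215:Assertion failed) (depth == CV_8U || depth == CV_32F) && type == _templ.type() && _img.dims() <= 2 in function 'matchTemplate'
```

```bash
cat > m.py <<'E'
import cv2,numpy as np
from workcell import imaging
out=[]
for c,(y0,y1,x0,x1) in {'scene':(204,232,222,242),'top':(224,240,275,292)}.items():
    a=cv2.imread(f'pics/{c}.png');b=cv2.imread(f'pics/{c}_now.png')
    f=lambda i:((i[...,2].astype(float)-i[...,1])/(i.sum(2)+30.)).astype(np.float32)
    A,B=[cv2.resize(f(i),None,fx=8,fy=8,interpolation=cv2.INTER_CUBIC) for i in(a,b)]
    t=A[8*y0:8*y1,8*x0:8*x1];S=B[8*(y0-5):8*(y1+5),8*(x0-6):8*(x1+6)]
    _,v,_,l=cv2.minMaxLoc(cv2.matchTemplate(S,t,cv2.TM_CCOEFF_NORMED));print(c,'shift px',l[0]/8-6,l[1]/8-5,v)
    cal=imaging.calibration(c)
    pr=[cv2.projectPoints(np.array([[.4405,y,.15]]),cv2.Rodrigues(np.array(cal['R']))[0],np.array(cal['t']),np.array(cal['K']),np.array(cal['dist_coeffs']))[0].ravel() for y in(.015,.005)]
    print('px for -10 mm in y:',pr[1]-pr[0])
    for i in(a,b):out.append(cv2.resize(i[y0-15:y0+35,x0-20:x0+45],(390,300),interpolation=cv2.INTER_CUBIC))
cv2.imwrite('pics/cmp.png',np.vstack([np.hstack(out[:2]),np.hstack(out[2:])]))
E
python3 m.py
```

```text
scene shift px 1.75 0.875 0.9950448870658875
px for -10 mm in y: [3.77871738 2.04179728]
top shift px 1.75 -0.125 0.971489667892456
px for -10 mm in y: [4.26291125 0.05953568]
```

View pics/cmp.png

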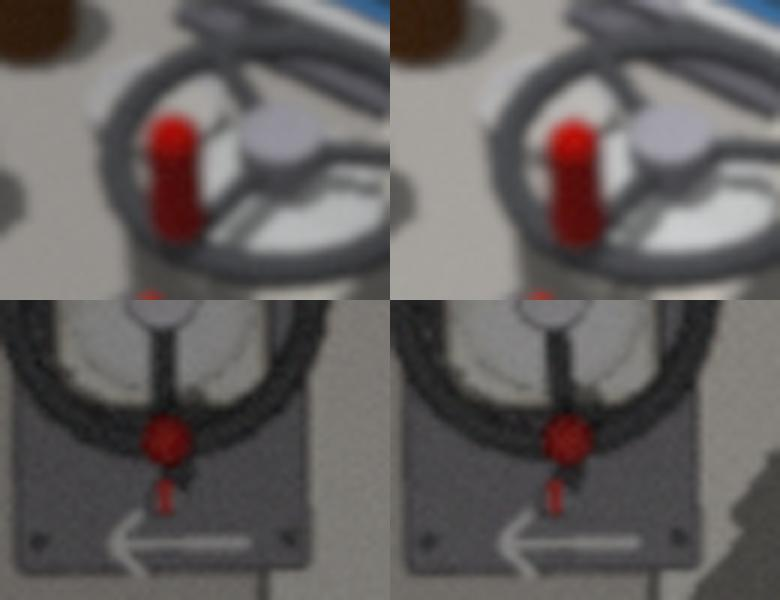

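The comparison shows the handle about 4.4 mm (0.07 rad) short of its start, with left = before and right = now. That matches the 6.21 commanded, so the model holds. One last small push to 6.283.

```bash
python3 - <<'E'
from h import *
P,o=fp(6.21,.036)
arm.move_pose([*P,.2],o);arm.move_l([*P,Z],.1)
P,o=fp(6.20);arm.move_l([*P,Z],.04,ori=o,f_stop=8)
sweep(6.20,6.283,.05,.015)
back(6.283);check();print(sensors.sense()['time'])
E
python3 m.py
```

```text
6.24 26.38 [0.4 0.4 0. ] 2.61 
6.28 26.69 [-1.2 -0.8  0.3] 2.65 
scene [227 209   8   7  48] [230.15 212.  ]
scene [227 209   8  15  66] [229.91 213.83]
[([0.5698, -0.1802, 0.0003], 0.75)]
top [281 231   3   4  10] [282.  232.2]
top [280 230   5   5  21] [282.19 232.14]
[([0.4456, 0.0174, 0.1394], 0.86)]
28.8167
scene shift px 0.125 0.125 0.9967725276947021
px for -10 mm in y: [3.77871738 2.04179728]
top shift px 0.125 -0.125 0.9835710525512695
px for -10 mm in y: [4.26291125 0.05953568]
```

View pics/cmp.png

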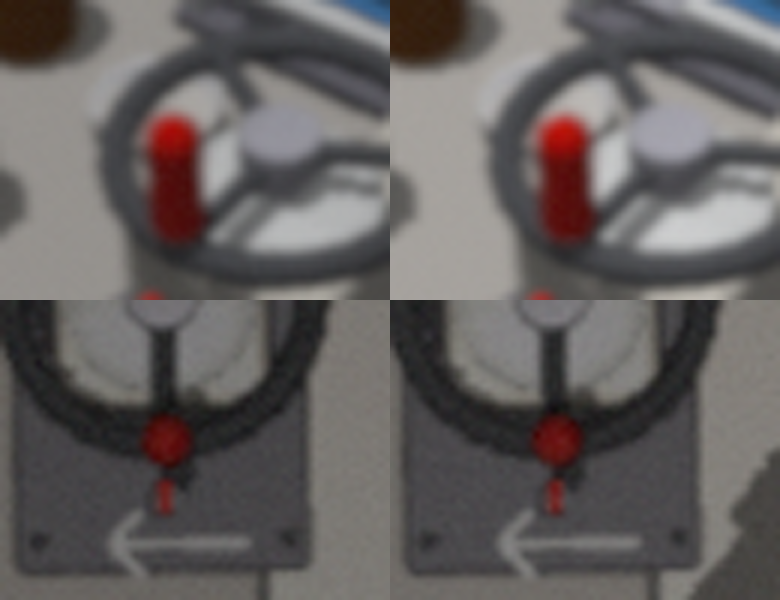

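The handle is back within about 0.3 mm of its starting picture and the hand is clear, so I'm handing in.

Run:
```python
from h import *
workorder.sign_off()
```

```text
the job is handed in; nothing more can be done
```

View pics/scene_now.png

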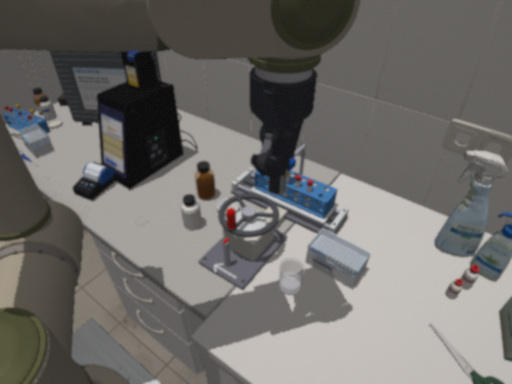

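The hand wheel has been pushed through one full clockwise turn, and the handle is back beside the red pointer. I used the shut fingertips without clamping. The main push stopped slightly short at 6.21 rad. After checking the cameras I made a small second push to 6.283, then lifted the hand clear. The job was handed in at about 29 s.

- **Handle position:** compared with the starting pictures, the handle is within about 0.3 mm (about 0.3°) in both the scene and top views.
- **Forces:** wrist force readings between push steps stayed below about 2 N, and the 12 N guard never tripped.
- **Rack and loose things:** the final scene picture shows the rack shifted along its rail, though I did not measure how far. The bottles, beaker and tip box look unmoved. I did not measure them either, and the petri dish was only checked by eye in the crops.
- **Disagreements:** in the last scene view the handle detector reported a point at the tip box instead of the handle. I discarded it, because the top view's detection and both image comparisons agreed. The first wheel centre estimates differed by about 7 mm between the scene and top cameras, and the wrist camera settled it.

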